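Shake terminal nuts over an inspection tray and start the check

TASK

Pick up the orange shaker by its blue fin and shake all eight brass nuts out of it over the inspection unit's tray, spread so that each of the three bays gets at least two nuts. With the nuts spread, twist the green start switch clockwise to its stop and let it spring back, and leave the shaker lying level, right way up, on its black mat. Leave the jar, bearing, screwdriver, end cap and hammer where they are.

Things in the scene. Friction and masses are not known exactly. Their poses are not given: they have to be found in the camera images.
- shaker: Shaker: covered channel of orange plastic with a 16 mm slot along its roof that shows the nuts, 190 mm long (x), 38 wide (y), 34 high, one end open, walls 4 mm, about 220 g. Origin: centre of its underside; x points from the open mouth to the closed end, z up. The eight nuts lie inside in single file. At the start it lies level on the mat, mouth roughly towards the robot.
- fin (a point): middle of the shaker's fin, to hold it by: blue, upright on the middle of the roof, 70 mm long (x), 14 mm thick (y), from 34 to 76 mm above the shaker's underside; this point is 55 mm above the underside
- mouth (a point): middle of the lower lip of the shaker's open mouth: at (-95, 0, 4) mm in the shaker's frame; the opening is 30 mm wide, 27 high. The floor inside is arched lengthways (crest in the middle, 9 mm above the ends), so the nuts slide out one after another as the mouth-down tilt grows: the first at some 18 to 26 degrees, the last at some 35 to 43 (less if shaken)
- tray (a point): floor centre of the inspection unit's tray, 40 mm above the table. Inside 170 mm (x) by 340 (y), white floor, blue walls 30 mm high, 6 thick; two blue ribs along x, 10 mm high, 5 thick, part it into three bays side by side along y, each 111 mm wide. The unit is a grey fixed box 270 (x) by 370 (y), 40 high. x points away from the front strip with the switch, y left, z up.
- bay_left (a point): centre of the floor of the left bay (113.5 mm along +y from the tray centre)
- bay_middle (a point): centre of the floor of the middle bay
- bay_right (a point): centre of the floor of the right bay (113.5 mm along -y from the tray centre)
- switch (a joint): angle of the start switch, rad: 0 at rest, grows clockwise seen from above to 1.05 at its stop; a spring (about 0.15 Nm at the stop) returns it
- switch_grip (a point): grip point of the start switch, a green rotary knob on a yellow ring on the unit's front strip: on its vertical axis, 75 mm above the table. The grip is an upright bar 56 mm long, 16 thick, from 55 to 88 mm above the table, along this point's x, which turns with the knob (at rest the tray's x).
- mat: black rubber mat fixed on the table, 250 mm (x) by 110 mm (y), 3 mm thick, where the shaker lies at the start; origin: centre of its underside
- nut0: brass hexagon nut, 20 mm across flats, 23 mm across corners, 12 mm thick, 25 g; origin: its centre, z along its bore
- nut1: brass hexagon nut, 20 mm across flats, 23 mm across corners, 12 mm thick, 25 g; origin: its centre, z along its bore
- nut2: brass hexagon nut, 20 mm across flats, 23 mm across corners, 12 mm thick, 25 g; origin: its centre, z along its bore
- nut3: brass hexagon nut, 20 mm across flats, 23 mm across corners, 12 mm thick, 25 g; origin: its centre, z along its bore
- nut4: brass hexagon nut, 20 mm across flats, 23 mm across corners, 12 mm thick, 25 g; origin: its centre, z along its bore
- nut5: brass hexagon nut, 20 mm across flats, 23 mm across corners, 12 mm thick, 25 g; origin: its centre, z along its bore
- nut6: brass hexagon nut, 20 mm across flats, 23 mm across corners, 12 mm thick, 25 g; origin: its centre, z along its bore
- nut7: brass hexagon nut, 20 mm across flats, 23 mm across corners, 12 mm thick, 25 g; origin: its centre, z along its bore
- jar: bystander: red-capped jar, 48 mm diameter, 75 mm high; origin: middle of its underside. Stands or lies on the table; not part of the job
- bearing: bystander: steel bearing ring, 62 mm diameter, 18 mm high; origin: middle of its underside. Stands or lies on the table; not part of the job
- driver: bystander: screwdriver with yellow handle lying along its x; origin: middle of its underside. Stands or lies on the table; not part of the job
- endcap: bystander: blue round motor end cap, 100 mm diameter, 46 mm high; origin: middle of its underside. Stands or lies on the table; not part of the job
- hammer: bystander: hammer with wooden handle lying along its x; origin: middle of its underside. Stands or lies on the table; not part of the job
Mind the look-alikes: they are no part of the job. There is more than one size of the shaker; the job needs the middle-sized.

How it is judged:
By the outcome, as a careful person would: the job done as asked, in the order asked, and still so for the second after the job is handed in, with the robot touching nothing.
It also fails if it takes over 72 s, if anything falls off the work surface, if the arm or the gripper's body presses on something with over 40 N, if the wrist force passes 120 N, or if a joint passes its speed limit or range.

ROBOT

A 7-joint arm with a two-finger parallel gripper is mounted at the origin on the work surface. World frame = base frame: x ahead of the robot, y to its left, z up, the work surface at z = 0. Lengths are in m, angles in rad, forces in N, time in s.
With the tool pointing down it reaches from about 0.425 to 1.025 m from the base axis. Payload 3.6 kg.
Tool frame: the origin (TCP) lies between the finger pads; the fingertips stand 17 mm ahead of it and the grasp point (between the pads) lies 2 mm behind it; z points along the fingers, y is the line along which they close (so a half turn about z gives the same grasp; the last joint's range is limited). The gripper opens to 85 mm and grips with 20 to 120 N. Pads are 22 mm wide; open, the fingers measure 114 mm over their backs; the gripper's body (76 mm by 85 mm) begins 54 mm behind the grasp point. The pads swing forward as they close: fully open they stand 13 mm farther back than shut.
Start: joints at [-1.341, 0.591, 0.048, 1.609, -0.033, 0.943, -0.034], TCP at [0.23, 0.688, 0.248] pointing down, gripper open.
Joint ranges: [-2.69, 2.69], [-0.47, 2.24], [-1.27, 1.36], [0.19, 2.51], [-1.53, 4.68], [0.08, 2.07], [-3.09, 3.09]. Speed limits (rad/s): [2.57, 2.57, 3.14, 3.14, 3.14, 3.14, 3.14].

INTERFACE

Orientations are given as a unit quaternion [w, x, y, z].
In Python, from plant import observe, capture, finish_job, boxes_of, cut_out, pinpoint gives the robot as it stands. The module is installed in compiled form; this text tells all that it offers.
- The arm moves only by the shell command python3 -m handwheel 'ROWS' [FORCE]. ROWS is JSON, a list of rows, each a list of 5 numbers: the opening, from 0 (shut) to 1 (fully open), then the shift along the tool's x, y, z in units of 0.025 m (1.0 is 0.025 m), then the turn about the tool's z in units of 6 degrees (1.0 is 6 degrees). In form: [[jaw, x, y, z, roll], ...]. A call has 1 to 10 rows; each row shifts and turns the commanded pose from where the row before left it, along the tool's axes as they then stand; what a row does not reach is not made up. A row lasts 1/12 s, in which the tool goes at most 41.7 mm and 7.16 degrees, less where a joint would pass 70% of its speed; a pose out of reach is approached as far as the arm can. A call with a number of a shift or a turn outside -1 to 1 is refused whole. A call with a gripper value outside its range is refused whole. The fingers move at their own pace and stop on an object; FORCE is the grip in N (left out, the last holds). Time passes only in rows, so rows that do not move let the fingers close. It gives the time, the measured TCP pose, the force, the opening and the grip force at its end, in the units of the state.
- observe(): the state, without advancing time (a new reading comes with each control period).
- capture(name): name is "side" or "top" or "wrist"; returns a dict with "color" (420x560x3 uint8, blue, green, red), "z_map" (420x560 float32, m along the optical axis (not along the pixel's ray), 0 where there is no reading), "K" (3x3 intrinsics, pixels), "k1" (the pictures are not rectified: a ray, as slopes to the right and down, at radius r is drawn at 1 + k1 r^2 times it, then the intrinsics apply), "origin" and "rotation" of the camera in the world. Camera axes: x right, y down, z forward; pixel columns grow to the right and rows downward; lengths in m; the calibration is good to about 2 mm. A picture is of the moment at which its call begins.
- finish_job(): hands the job in; it is judged then, once.
Trained networks look in a picture, given as the dict that the camera call returned (one of the last four; its "shot" number tells which), for a name from the list of things; names that differ only in an ending like _2 or _b are one class to them, and where a whole thing is asked for, a point or a joint stands for the part that bears it (a point fixed in the world has none). Each returns a list of dicts, best first, with "conf" (0 to 1); they miss things now and then, are a little off and sometimes report something else, mostly with a low value. They report only what shows in the picture. A call takes as long as a camera call. They do not tell look-alikes from the thing itself.
- boxes_of(picture, thing): "at" ([x, y, z] in m, in world coordinates, good to about 4 mm: the middle of the surface that is visible of it).
- cut_out(picture, thing): "pixels" (420x560 bool, what is visible of it).
- pinpoint(picture, thing): "at" ([x, y, z] in m, in world coordinates, good to about 4 mm: a listed point, or the origin of a listed thing).
The state is a dict: "time": time; "joints": joint angles; "qvel": joint speeds; "joint_efforts": joint torques, N m; "position": TCP position; "tcp_rot": TCP orientation; "force": force on the tool from outside, world axes, zero at the start; "torque": the same for the moment, N m; "finger_gap": opening from 0.0 (shut) to 1.0 (fully open); "grasp_force": force on a finger pad.
Only numpy, scipy, OpenCV 4.12 (cv2) and the standard library are available. Lean on these libraries where they do the work, as an engineer would, in place of code of your own. Each camera call takes 0.05 s, during which the arm holds its last target. There are 200 camera calls.

## Working session

There is one attempt and no reset: what is moved stays moved. The work goes in short steps, Python scripts to look and compute and a shell command to move; the robot and the scene stay as the last step left them, time stands still between calls to the robot, and variables do not carry over. Pictures are saved under pics/ and viewed, at most 10 in all, crops included, and the job is handed in when it is done.

```bash
mkdir -p pics; cat > h.py <<'E'
import numpy as np, cv2
from plant import *
from scipy.spatial.transform import Rotation as R
def shot(cam,name=None):
    p=capture(cam)
    if name: cv2.imwrite(f'pics/{name}.png',p['color'])
    return p
def cloud(p):
    K=np.array(p['K']);h,w=p['z_map'].shape
    v,u=np.mgrid[0:h,0:w].astype(float)
    x=(u-K[0,2])/K[0,0];y=(v-K[1,2])/K[1,1]
    xu,yu=x.copy(),y.copy()
    for _ in range(8):
        s=1+p['k1']*(xu**2+yu**2);xu,yu=x/s,y/s
    z=p['z_map'].astype(float)
    c=np.stack([xu*z,yu*z,z],-1)
    W=c@np.array(p['rotation']).T+np.array(p['origin'])
    W[z==0]=np.nan
    return W
def st():
    s=observe();q=s['tcp_rot'];r=R.from_quat([q[1],q[2],q[3],q[0]])
    print('t',round(s['time'],2),'pos',np.round(s['position'],4),'x-axis',np.round(r.as_matrix()[:,0],3),'zaxis',np.round(r.as_matrix()[:,2],3),'gap',s['finger_gap'],'gf',s['grasp_force'],'F',np.round(s['force'],1))
    return s,r
E
cat > a.py <<'E'
from h import *
s,r=st();print(s['joints'])
for c in('top','side'):
    p=shot(c,c+'0');print(c,np.round(p['origin'],3))
    for t in['shaker','fin','mouth','mat','tray','bay_left','bay_right','switch_grip','jar','bearing','driver','endcap','hammer']:
        print(t,[(np.round(d['at'],3).tolist(),round(d['conf'],2)) for d in pinpoint(p,t)[:4]])
E
python3 a.py
```

```text
t 0.0 pos [0.2297 0.6868 0.2471] x-axis [-0.948  0.317 -0.   ] zaxis [-0.001 -0.002 -1.   ] gap 1.002490392241014 gf 0.0 F [ 0.5  0.1 -0.1]
[-1.34147729  0.59213353  0.04827929  1.6098523  -0.03329733  0.9426684
 -0.03371297]
top [0.297 0.015 1.108]
shaker [([0.192, 0.295, 0.002], 0.87), ([0.512, 0.221, 0.002], 0.65), ([0.404, 0.42, -0.001], 0.57)]
fin [([0.515, 0.222, 0.059], 0.96), ([0.405, 0.416, 0.038], 0.75), ([0.196, 0.295, 0.075], 0.71), ([0.566, 0.235, 0.019], 0.19)]
mouth [([0.319, 0.328, 0.006], 0.85), ([0.351, 0.381, 0.003], 0.77), ([0.535, 0.357, -0.002], 0.66), ([0.42, 0.213, 0.009], 0.63)]
mat [([0.526, 0.218, 0.003], 0.81), ([0.555, -0.148, 0.041], 0.4)]
tray [([0.564, -0.262, 0.036], 0.66)]
bay_left [([0.554, -0.148, 0.038], 0.97)]
bay_right [([0.574, -0.372, 0.045], 0.96)]
switch_grip [([0.716, 0.248, -0.002], 0.56), ([0.427, -0.27, 0.075], 0.55)]
jar [([0.539, 0.358, -0.001], 0.73)]
bearing [([0.539, 0.073, 0.002], 0.71)]
driver [([0.716, 0.248, 0.0], 0.95)]
endcap [([0.739, -0.202, 0.0], 0.88)]
hammer [([0.786, 0.006, 0.003], 0.84)]
side [-0.167 -0.577  0.848]
shaker [([0.51, 0.223, 0.001], 0.79), ([0.403, 0.416, 0.005], 0.79), ([0.564, -0.26, 0.044], 0.69), ([0.192, 0.29, 0.004], 0.59)]
fin [([0.405, 0.418, 0.041], 0.84), ([0.513, 0.223, 0.062], 0.6), ([0.192, 0.293, 0.076], 0.59)]
mouth [([0.425, 0.21, 0.007], 0.86), ([0.348, 0.378, 0.006], 0.79), ([0.314, 0.327, 0.005], 0.66)]
mat [([0.526, 0.218, 0.003], 0.58)]
tray [([0.566, -0.259, 0.042], 0.57)]
bay_left [([0.557, -0.148, 0.038], 0.64)]
bay_right [([0.572, -0.377, 0.04], 0.9)]
switch_grip [([0.437, -0.27, 0.083], 0.74)]
jar [([0.542, 0.366, 0.0], 0.63)]
bearing [([0.538, 0.07, 0.001], 0.93)]
driver [([0.71, 0.254, -0.003], 0.89)]
endcap [([0.74, -0.201, 0.003], 0.91), ([0.421, 0.21, 0.006], 0.45), ([0.509, 0.224, 0.004], 0.32)]
hammer [([0.785, 0.003, 0.001], 0.64)]
```

View pics/top0.png

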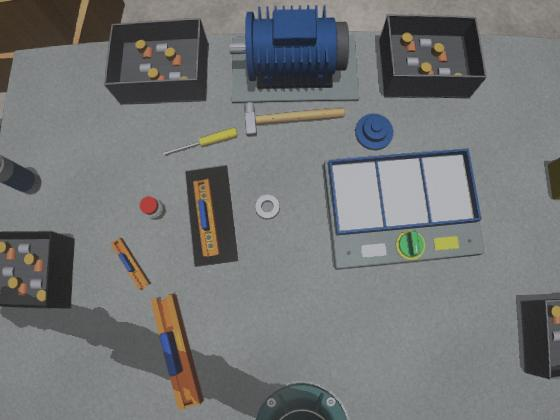

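```bash
cat > b.py <<'E'
from h import *
p=shot('top');W=cloud(p);c=p['color'].astype(int)
b,g,r=c[...,0],c[...,1],c[...,2]
hsv=cv2.cvtColor(p['color'],cv2.COLOR_BGR2HSV).astype(int)
def pca(m,n):
    q=W[m];q=q[~np.isnan(q[:,0])];
    rc=cv2.minAreaRect((q[:,:2]*1000).astype(np.float32));print(n,len(q),'med',np.round(np.median(q,0),4),'rect',rc)
X,Y,Z=W[...,0],W[...,1],W[...,2]
near=(abs(X-.515)<.1)&(abs(Y-.222)<.06)
H,S,V=hsv[...,0],hsv[...,1],hsv[...,2]
pca(near&(Z>.067),'fintop')
pca(near&(Z>.028)&(Z<.046)&(H<18)&(S>120),'roof')
un=(abs(X-.56)<.3)&(Y<-.03)&(Y>-.5)
pca(un&(Z>.06)&(Z<.077)&(H>95)&(H<130)&(S>80),'walls')
pca((abs(X-.43)<.05)&(abs(Y+.27)<.05)&(Z>.08)&(Z<.095),'knob')
E
python3 b.py
```

```text
Traceback (most recent call last):
  File "b.py", line 2, in <module>
    p=shot('top');W=cloud(p);c=p['color'].astype(int)
                    ~~~~~^^^
  File "h.py", line 17, in cloud
    W=c@np.array(p['rotation']).T+np.array(p['origin'])
      ~^~~~~~~~~~~~~~~~~~~~~~~~~~
ValueError: matmul: Input operand 1 has a mismatch in its core dimension 0, with gufunc signature (n?,k),(k,m?)->(n?,m?) (size 4 is different from 3)
```

The top view shows the middle shaker on the mat at pixel (205,217) with its mouth toward the robot. The unit is at (405,207) and the knob at (411,244). The decoys are at (130,263) and (177,350).

```bash
sed -i "s/W=c@np.array(p\['rotation'\]).T/q=p['rotation'];W=c@R.from_quat([q[1],q[2],q[3],q[0]]).as_matrix().T/" h.py; python3 b.py
```

```text
fintop 189 med [0.5102 0.2243 0.0782] rect ((511.7935485839844, 225.51773071289062), (70.08097076416016, 14.878348350524902), 8.900282859802246)
roof 558 med [0.5024 0.2234 0.0366] rect ((511.7436218261719, 225.1136474609375), (190.70187377929688, 39.07138442993164), 8.912300109863281)
walls 1026 med [ 0.5627 -0.2545  0.0699] rect ((668.0625, -240.01715087890625), (395.7740173339844, 376.25787353515625), 4.612144470214844)
knob 183 med [ 0.4326 -0.2686  0.0873] rect ((432.2662353515625, -269.8006591796875), (55.109710693359375, 17.586639404296875), 4.549688816070557)
```

```bash
python3 -m handwheel '[[1,0,0,0,-1],[1,0,0,0,-1],[1,0,0,0,-1],[1,0,0,0,-1],[1,0,0,0,-0.57],[1,-0.45,-1,0,0],[1,-0.45,-1,0,0],[1,-0.45,-1,0,0],[1,-0.45,-1,0,0],[1,-0.45,-1,0,0]]' 60 && python3 -m handwheel '[[1,-0.45,-1,0,0],[1,-0.45,-1,0,0],[1,-0.45,-1,0,0],[1,-0.45,-1,0,0],[1,-0.45,-1,0,0],[1,-0.45,-1,0,0],[1,-0.45,-1,0,0],[1,-0.45,-1,0,0],[1,-0.45,-1,0,0],[1,-0.45,-1,0,0]]' && python3 -m handwheel '[[1,-0.45,-1,0.5,0],[1,-0.45,-1,0.5,0],[1,-0.45,-1,0.5,0],[1,-0.4,-1,0.5,0],[1,0,-1,0.5,0],[1,0,0,0,0]]'; cat > rel.py <<'E'
from h import *
import sys
s,r=st()
x,y,z,yaw=map(float,sys.argv[1:5])
d=r.inv().apply(np.array([x,y,z])-s['position'])
a=np.degrees(np.arctan2(r.as_matrix()[1,0],r.as_matrix()[0,0]))
print('units',np.round(d/.025,2),'roll',round(((a-yaw+180)%360-180)/6,2),'yaw',round(a,2))
E
python3 rel.py .527 .227 .061 188.9
```

```text
time: 2.33
position: [0.3056, 0.5717, 0.2484]
tcp_rot: [0.0, -0.078, 0.997, 0.0]
force: [0.3, 0.6, 0.9]
finger_gap: 1.002
grasp_force: 0.0
time: 3.17
position: [0.4556, 0.3422, 0.2486]
tcp_rot: [0.0, -0.078, 0.997, 0.0]
force: [0.7, -0.1, -0.4]
finger_gap: 1.0
grasp_force: 0.0
time: 3.67
position: [0.5178, 0.2188, 0.1835]
tcp_rot: [-0.002, -0.073, 0.997, -0.003]
force: [-1.3, -0.2, 0.9]
finger_gap: 0.999
grasp_force: 0.0
t 3.67 pos [0.5178 0.2188 0.1835] x-axis [-0.989 -0.146  0.005] zaxis [-0.004 -0.007 -1.   ] gap 0.9992750855017739 gf 0.0 F [-1.3 -0.2  0.9]
units [-0.44  0.3   4.9 ] roll -0.08 yaw -171.59
```

```bash
python3 -m handwheel '[[1,-0.44,0.3,0.9,-0.08],[1,0,0,1,0],[1,0,0,1,0],[1,0,0,0,0]]' && python3 rel.py .527 .227 .061 188.9; cat >c.py <<'E'
from h import *
import sys
p=shot('top');W=cloud(p);X,Y,Z=W[...,0],W[...,1],W[...,2]
H,S,V=cv2.split(cv2.cvtColor(p['color'],cv2.COLOR_BGR2HSV))
m=(abs(X-.515)<.12)&(abs(Y-.222)<.06)&(Z>.02)&(Z<.05)&(H<18)&(S>120)
print(cv2.minAreaRect((W[m][:,:2]*1000).astype(np.float32)))
p=shot('wrist',sys.argv[1])
E
python3 c.py w1
```

```text
time: 4.0
position: [0.5245, 0.2351, 0.1097]
tcp_rot: [-0.004, -0.082, 0.997, -0.001]
force: [-0.8, -0.2, -0.1]
finger_gap: 1.004
grasp_force: 0.0
t 4.0 pos [0.5245 0.2351 0.1097] x-axis [-0.986 -0.164  0.007] zaxis [-0.007 -0.003 -1.   ] gap 1.0035680466005086 gf 0.0 F [-0.8 -0.2 -0.1]
units [-0.06 -0.33  1.95] roll 0.09 yaw -170.56
((511.9009704589844, 225.1094970703125), (192.21377563476562, 38.832763671875), 8.712366104125977)
```

View pics/w1.png

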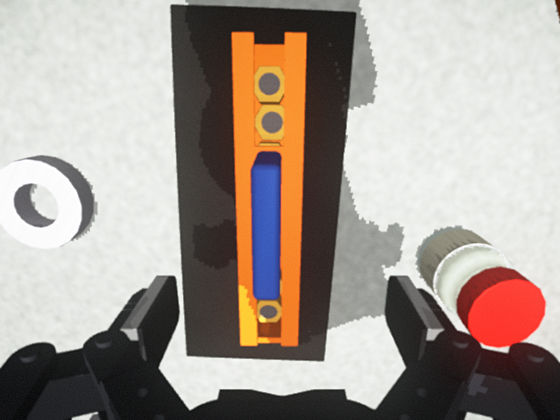

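```bash
python3 -m handwheel '[[1,0,-0.33,0,0],[1,0,0,0,0],[1,0,0,0,0]]' && python3 rel.py .527 .227 .061 188.8
```

```text
time: 4.35
position: [0.5296, 0.2269, 0.1149]
tcp_rot: [0.001, -0.081, 0.997, 0.0]
force: [-0.7, 0.4, -0.3]
finger_gap: 0.999
grasp_force: 0.0
t 4.35 pos [0.5296 0.2269 0.1149] x-axis [-0.987 -0.162 -0.003] zaxis [ 0.003  0.001 -1.   ] gap 0.9994856382383761 gf 0.0 F [-0.7  0.4 -0.3]
units [0.11 0.02 2.15] roll 0.09 yaw -170.68
```

```bash
python3 -m handwheel '[[1,0.1,0,0.8,0.05],[1,0,0,0.8,0],[1,0,0,0.55,0],[0,0,0,0,0],[0,0,0,0,0],[0,0,0,0,0],[0,0,0,0,0],[0,0,0,0,0]]' 60 && python3 -m handwheel '[[0,0,0,0,0],[0,0,0,-0.2,0],[0,0,0,-0.4,0],[0,0,0,-0.4,0],[0,0,0,-0.4,0],[0,0,0,0,0]]' && cat > tilt.py <<'E'
# fit shaker tilt from orange points (world), expected yaw arg in deg
from h import *
import sys
s,r=st();P=np.array(s['position'])
ax=r.as_matrix()[:,0];ay=r.as_matrix()[:,1]
for cam in ('side','top'):
    p=shot(cam,(sys.argv[1]+cam) if len(sys.argv)>1 else None);W=cloud(p)
    H,S,V=cv2.split(cv2.cvtColor(p['color'],cv2.COLOR_BGR2HSV))
    rel=W-P;f=rel@ax;l=rel@ay;z=rel[...,2]
    ok=(abs(f)<.17)&(abs(l)<.026)&(z>-.16)&(z<.09)
    o=ok&(H<14)&(S>150)&(V>60)
    # roof strips: |l| 8..19 ; top envelope per f bin
    F,Zz=f[o],z[o];pts=[]
    for a in np.arange(-.15,.15,.008):
        m=(F>=a)&(F<a+.008)
        if m.sum()>6: pts.append((np.median(F[m]),np.percentile(Zz[m],85)))
    pts=np.array(pts)
    if len(pts)>4:
        c=np.polyfit(*pts.T,1)
        for _ in range(5):
            e=abs(np.polyval(c,pts[:,0])-pts[:,1]);k=e<=max(.004,np.median(e)*1.5);c=np.polyfit(*pts[k].T,1)
        print(cam,'tilt(mouth down)',round(-np.degrees(np.arctan(c[0])),1),'roof below TCP',round(-c[1]*1000,1),'fwd range',np.round(pts[[0,-1],0]*1000),'n',k.sum(),len(pts))
    yel=(H>14)&(H<32)&(S>70)
E
python3 tilt.py
```

```text
time: 5.02
position: [0.5268, 0.2275, 0.0607]
tcp_rot: [0.001, -0.079, 0.997, 0.0]
force: [0.8, 0.2, 0.9]
finger_gap: 0.301
grasp_force: 0.0
time: 5.52
position: [0.5275, 0.2277, 0.097]
tcp_rot: [0.002, -0.079, 0.997, 0.001]
force: [-1.1, 1.0, -4.3]
finger_gap: 0.159
grasp_force: 58.6
t 5.52 pos [0.5275 0.2277 0.097 ] x-axis [-0.987 -0.158 -0.004] zaxis [ 0.004  0.002 -1.   ] gap 0.15915908730918976 gf 58.5645067691803 F [-1.1  1.  -4.3]
side tilt(mouth down) 0.4 roof below TCP 24.3 fwd range [-79. 108.] n 23 25
top tilt(mouth down) -0.3 roof below TCP 23.6 fwd range [-66. 108.] n 14 14
```

```bash
python3 -m handwheel '[[0,0,-0.3,-0.8,0],[0,0,-0.6,-0.8,0],[0,0,-0.9,-0.7,0],[0,0,-1,-0.5,0],[0,0,-1,0,0],[0,0,-1,0,0],[0,0,-1,0,0],[0,0,-1,0,0],[0,0,-1,0,0],[0,0,-1,0,0]]' && python3 -m handwheel '[[0,0,-1,0,0],[0,0,-1,0,0.3],[0,0,-1,0,0.3],[0,0,-1,0,0.12],[0,0,-0.8,0,0],[0,0,-0.5,0,0],[0,0,-0.3,0,0],[0,0,0,0,0]]'; cat > d.py <<'E'
from h import *
p=shot('top');W=cloud(p);X,Y,Z=W[...,0],W[...,1],W[...,2]
c=np.array([.564,-.261]);t=np.radians(4.6);ex=np.array([np.cos(t),np.sin(t)]);ey=np.array([-np.sin(t),np.cos(t)])
a=(W[...,:2]-c)@ex;b=(W[...,:2]-c)@ey
w=(Z>.062)&(Z<.078)
for n,(m,q) in dict(front=(w&(abs(b)<.15)&(a<-.07)&(a>-.11),a),back=(w&(b<.05)&(b>-.17)&(a>.07)&(a<.11),a),right=(w&(abs(a)<.07)&(b<-.16)&(b>-.19),b)).items():
    print(n,m.sum(),np.round(np.percentile(q[m],[5,50,95])*1000,1),'z',np.median(Z[m]))
m=w&(abs(b)<.15)&(a<-.07)&(a>-.11);print('slope deg',np.degrees(np.polyfit(b[m],a[m],1)[0]))
E
python3 d.py;python3 rel.py .585 -.146 .16 184.6; python3 tilt.py
```

```text
time: 6.45
position: [0.5603, 0.0086, 0.164]
tcp_rot: [-0.001, -0.079, 0.997, -0.0]
force: [-0.1, -0.1, -4.1]
finger_gap: 0.152
grasp_force: 59.3
time: 7.12
position: [0.5773, -0.1308, 0.1642]
tcp_rot: [-0.0, -0.04, 0.999, -0.0]
force: [0.5, -0.5, -2.6]
finger_gap: 0.156
grasp_force: 59.3
front 48 [-90.6 -88.1 -84.8] z 0.06955785996831343
back 64 [77.4 85.8 89. ] z 0.06930448790453847
right 33 [-175.1 -171.7 -168.3] z 0.0694168655019376
slope deg -0.18131486187811396
t 7.17 pos [ 0.5774 -0.1288  0.1642] x-axis [-0.997 -0.083  0.001] zaxis [-0.001  0.001 -1.   ] gap 0.15298381391573443 gf 59.262866377830505 F [ 0.   0.7 -3.3]
units [-0.25 -0.71  0.17] roll 0.02 yaw -175.25
t 7.17 pos [ 0.5774 -0.1288  0.1642] x-axis [-0.997 -0.083  0.001] zaxis [-0.001  0.001 -1.   ] gap 0.15298381391573443 gf 59.262866377830505 F [ 0.   0.7 -3.3]
side tilt(mouth down) 1.9 roof below TCP 25.3 fwd range [-73. 107.] n 20 24
top tilt(mouth down) -0.9 roof below TCP 22.1 fwd range [-73. 101.] n 7 8
```

```bash
python3 -m handwheel '[[0,-0.15,-0.4,0.2,0],[0,-0.1,-0.3,0.5,0],[0,0,0,0.5,0],[0,0,0,0,0],[0,0,0,0,0]]' 20 && python3 rel.py .585 -.146 .119 184.6; python3 tilt.py
```

```text
time: 7.68
position: [0.5839, -0.1455, 0.1327]
tcp_rot: [-0.002, -0.042, 0.999, 0.001]
force: [-0.2, -0.3, -3.2]
finger_gap: 0.154
grasp_force: 59.3
t 7.68 pos [ 0.5839 -0.1455  0.1327] x-axis [-0.997 -0.083  0.004] zaxis [-0.004  0.001 -1.   ] gap 0.15404092540196726 gf 59.27038550376892 F [-0.2 -0.3 -3.2]
units [-0.04 -0.02  0.55] roll 0.03 yaw -175.22
t 7.68 pos [ 0.5839 -0.1455  0.1327] x-axis [-0.997 -0.083  0.004] zaxis [-0.004  0.001 -1.   ] gap 0.15404092540196726 gf 59.27038550376892 F [-0.2 -0.3 -3.2]
side tilt(mouth down) 0.6 roof below TCP 24.3 fwd range [-65. 108.] n 19 23
top tilt(mouth down) 0.2 roof below TCP 21.7 fwd range [-73. 102.] n 8 8
```

```bash
python3 -m handwheel '[[0,0,0,0.2,0],[0,0,0,0.2,0],[0,0,0,0.15,0],[0,0,0,0,0]]' 20; python3 tilt.py
```

```text
time: 8.12
position: [0.5822, -0.1462, 0.1216]
tcp_rot: [-0.003, -0.042, 0.999, 0.0]
force: [-7.7, -0.3, 9.1]
finger_gap: 0.158
grasp_force: 62.8
t 8.12 pos [ 0.5822 -0.1462  0.1216] x-axis [-0.997 -0.083  0.006] zaxis [-0.006 -0.    -1.   ] gap 0.1575635943747249 gf 62.78866410255432 F [-7.7 -0.3  9.1]
side tilt(mouth down) 5.3 roof below TCP 24.8 fwd range [-81. 102.] n 15 23
top tilt(mouth down) 5.3 roof below TCP 22.6 fwd range [-74.  71.] n 6 6
```

```bash
python3 -m handwheel '[[0,-0.05,0,0.15,0],[0,0,0,0.15,0],[0,0,0,0,0]]'; python3 tilt.py; cat > arc.py <<'E'
import sys,numpy as np
from h import *
# P(tcp) pose in tray frame: x_tray of tcp and z, for tilt th and wall contact at height h_c up the mouth face
s,_=st();c=np.array([.564,-.261]);t=np.radians(4.6);ex=np.array([np.cos(t),np.sin(t)])
x=(np.array(s['position'])[:2]-c)@ex*1000
print('x_tray',round(x,1),'f to wall',round(x+85,1),'z',round(s['position'][2]*1000,1))
u,v0=111,58
for th in map(float,sys.argv[1:]):
    T=np.radians(th)
    for hc in(28,24,20):
        v=v0-hc;f=u*np.cos(T)-v*np.sin(T);d=u*np.sin(T)+v*np.cos(T)
        print(th,hc,'f',round(f,1),'z',round(70+d,1),'lip z',round(70+d-u*np.sin(T)-v0*np.cos(T),1))
E
python3 arc.py 5 10 20 26 28 33 42
```

```text
time: 8.47
position: [0.5801, -0.1465, 0.1147]
tcp_rot: [-0.007, -0.041, 0.999, 0.0]
force: [-13.9, 0.6, 18.9]
finger_gap: 0.156
grasp_force: 65.1
t 8.47 pos [ 0.5801 -0.1465  0.1147] x-axis [-0.997 -0.082  0.013] zaxis [-0.013 -0.    -1.   ] gap 0.15550997340683922 gf 65.1175582408905 F [-13.9   0.6  18.9]
side tilt(mouth down) 15.2 roof below TCP 24.7 fwd range [-82.  85.] n 12 21
top tilt(mouth down) 11.1 roof below TCP 21.2 fwd range [-73.  93.] n 5 6
t 8.57 pos [ 0.5802 -0.1465  0.1148] x-axis [-0.997 -0.082  0.013] zaxis [-0.013 -0.    -1.   ] gap 0.15310919440320567 gf 65.11532306671143 F [-13.7   0.1  18.5]
x_tray 25.3 f to wall 110.3 z 114.8
5.0 28 f 108.0 z 109.6 lip z 42.1
5.0 24 f 107.6 z 113.5 lip z 46.1
5.0 20 f 107.3 z 117.5 lip z 50.1
10.0 28 f 104.1 z 118.8 lip z 42.4
10.0 24 f 103.4 z 122.8 lip z 46.4
10.0 20 f 102.7 z 126.7 lip z 50.3
20.0 28 f 94.0 z 136.2 lip z 43.7
20.0 24 f 92.7 z 139.9 lip z 47.4
20.0 20 f 91.3 z 143.7 lip z 51.2
26.0 28 f 86.6 z 145.6 lip z 44.8
26.0 24 f 84.9 z 149.2 lip z 48.4
26.0 20 f 83.1 z 152.8 lip z 52.0
28.0 28 f 83.9 z 148.6 lip z 45.3
28.0 24 f 82.0 z 152.1 lip z 48.8
28.0 20 f 80.2 z 155.7 lip z 52.3
33.0 28 f 76.8 z 155.6 lip z 46.5
33.0 24 f 74.6 z 159.0 lip z 49.9
33.0 20 f 72.4 z 162.3 lip z 53.2
42.0 28 f 62.4 z 166.6 lip z 49.2
42.0 24 f 59.7 z 169.5 lip z 52.2
42.0 20 f 57.1 z 172.5 lip z 55.1
```

```bash
python3 -m handwheel '[[0,0.25,0,-0.2,0],[0,0.13,0,-0.2,0],[0,0.13,0,-0.2,0],[0,0.13,0,-0.2,0],[0,0.13,0,-0.2,0],[0,0,0,0,0]]'; python3 tilt.py t20;python3 arc.py 20
```

```text
time: 9.07
position: [0.5692, -0.1475, 0.1398]
tcp_rot: [0.002, -0.042, 0.999, -0.0]
force: [2.9, 0.2, -2.0]
finger_gap: 0.152
grasp_force: 62.1
t 9.07 pos [ 0.5692 -0.1475  0.1398] x-axis [-0.997 -0.083 -0.005] zaxis [ 0.005 -0.    -1.   ] gap 0.15205782385783403 gf 62.12879419326782 F [ 2.9  0.2 -2. ]
side tilt(mouth down) 15.9 roof below TCP 26.3 fwd range [-81. 100.] n 13 22
top tilt(mouth down) 20.6 roof below TCP 27.3 fwd range [-66.  92.] n 5 5
t 9.17 pos [ 0.5693 -0.1474  0.1393] x-axis [-0.996 -0.084 -0.004] zaxis [ 0.004 -0.    -1.   ] gap 0.15420621241088542 gf 62.172067165374756 F [ 2.8 -0.  -0.9]
x_tray 14.4 f to wall 99.4 z 139.3
20.0 28 f 94.0 z 136.2 lip z 43.7
20.0 24 f 92.7 z 139.9 lip z 47.4
20.0 20 f 91.3 z 143.7 lip z 51.2
```

View pics/t20side.png

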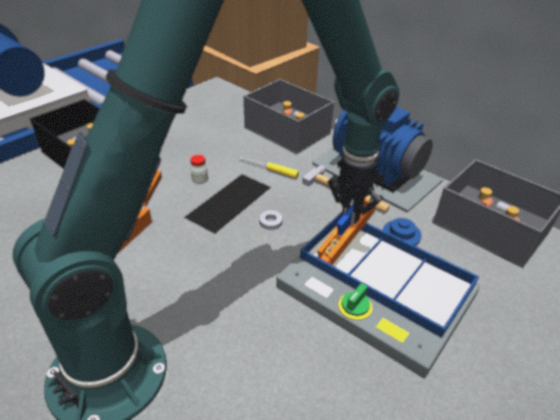

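The side view shows the shaker at (345,235), tilted mouth-down over the left bay, with no nuts out yet.

```bash
cat > tilt.py <<'E'
from h import *
import sys
from scipy.optimize import least_squares
s,r=st();P=np.array(s['position']);ax=r.as_matrix()[:,0];ay=r.as_matrix()[:,1]
A=[]
for cam in ('side','top'):
    p=shot(cam);W=cloud(p)
    if len(sys.argv)>1 and cam=='side': cv2.imwrite(f'pics/{sys.argv[1]}.png',cv2.resize(p['color'][140:380,230:500],None,fx=2.4,fy=2.4,interpolation=cv2.INTER_CUBIC))
    H,S,V=cv2.split(cv2.cvtColor(p['color'],cv2.COLOR_BGR2HSV))
    rel=W-P;f=rel@ax;l=rel@ay;z=rel[...,2]
    o=(abs(f)<.17)&(abs(l)<.017)&(abs(l)>.008)&(z>-.16)&(z<.09)&(H<14)&(S>150)&(V>60)
    A.append(np.c_[f[o],z[o]])
    def fit(D,n):
        if len(D)<15:print(n,'few',len(D));return
        best=min((least_squares(lambda q:(D[:,0]*np.sin(q[0])+D[:,1]*np.cos(q[0])+q[1]),[np.radians(t0),.025],loss='cauchy',f_scale=.0015) for t0 in(0,15,30,45)),key=lambda q:q.cost)
        print(n,'tilt',round(np.degrees(best.x[0]),1),'roof dist',round(best.x[1]*1000,1),'n',len(D),'f',np.round(np.percentile(D[:,0],[2,98])*1000))
    fit(A[-1],cam)
    # nuts in tray
    c=np.array([.564,-.261]);t=np.radians(4.6);a=(W[...,:2]-c)@[np.cos(t),np.sin(t)];b=(W[...,:2]-c)@[-np.sin(t),np.cos(t)]
    m=(abs(a)<.084)&(abs(b)<.169)&(W[...,2]<.066)&(W[...,2]>.036)&(H>14)&(H<35)&(S>70)
    print('  brass px per bay L/M/R',(m&(b>.057)).sum(),(m&(abs(b)<=.057)).sum(),(m&(b<-.057)).sum())
fit(np.vstack(A),'both')
E
python3 tilt.py
```

```text
t 9.17 pos [ 0.5693 -0.1474  0.1393] x-axis [-0.996 -0.084 -0.004] zaxis [ 0.004 -0.    -1.   ] gap 0.15420621241088542 gf 62.172067165374756 F [ 2.8 -0.  -0.9]
side tilt 24.2 roof dist 25.1 n 58 f [-36.  97.]
  brass px per bay L/M/R 1 0 0
top tilt 11.4 roof dist 22.3 n 67 f [-70.  94.]
  brass px per bay L/M/R 13 0 0
both tilt 12.1 roof dist 22.8 n 125 f [-70.  95.]
```

```bash
python3 -m handwheel '[[0,0.15,0,0,0],[0,0.15,0,-0.05,0],[0,0.15,0,-0.1,0],[0,0,0,0,0]]'; python3 tilt.py;python3 arc.py 16 20 24
```

```text
time: 9.6
position: [0.5641, -0.148, 0.1446]
tcp_rot: [0.009, -0.042, 0.999, -0.001]
force: [9.5, 0.9, -1.5]
finger_gap: 0.155
grasp_force: 61.9
t 9.6 pos [ 0.5641 -0.148   0.1446] x-axis [-0.996 -0.084 -0.017] zaxis [ 0.017 -0.001 -1.   ] gap 0.15461929546777106 gf 61.945985555648804 F [ 9.5  0.9 -1.5]
side tilt 29.5 roof dist 21.8 n 62 f [-73.  93.]
  brass px per bay L/M/R 1 0 0
top tilt 15.2 roof dist 22.3 n 76 f [-67.  90.]
  brass px per bay L/M/R 8 0 0
both tilt 15.5 roof dist 22.6 n 138 f [-67.  93.]
t 9.7 pos [ 0.5642 -0.1479  0.1444] x-axis [-0.996 -0.084 -0.017] zaxis [ 0.017 -0.001 -1.   ] gap 0.15215104872293023 gf 62.00386047363281 F [10.1  1.4 -0.7]
x_tray 9.3 f to wall 94.3 z 144.4
16.0 28 f 98.4 z 129.4 lip z 43.1
16.0 24 f 97.3 z 133.3 lip z 46.9
16.0 20 f 96.2 z 137.1 lip z 50.8
20.0 28 f 94.0 z 136.2 lip z 43.7
20.0 24 f 92.7 z 139.9 lip z 47.4
20.0 20 f 91.3 z 143.7 lip z 51.2
24.0 28 f 89.2 z 142.6 lip z 44.4
24.0 24 f 87.6 z 146.2 lip z 48.1
24.0 20 f 85.9 z 149.9 lip z 51.7
```

```bash
python3 -m handwheel '[[0,-0.3,0,0.1,0],[0,0,0,0.35,0],[0,0.16,0,-0.12,0],[0,0.16,0,-0.15,0],[0,0.16,0,-0.15,0],[0,0.16,0,-0.15,0],[0,0,0,0,0]]'; python3 tilt.py;python3 arc.py 20
```

```text
time: 10.28
position: [0.5531, -0.1491, 0.1463]
tcp_rot: [0.006, -0.042, 0.999, -0.001]
force: [9.2, 2.0, -2.2]
finger_gap: 0.157
grasp_force: 61.0
t 10.28 pos [ 0.5531 -0.1491  0.1463] x-axis [-0.996 -0.084 -0.012] zaxis [ 0.012 -0.001 -1.   ] gap 0.1572664166000826 gf 60.96136808395386 F [ 9.2  2.  -2.2]
side tilt 25.5 roof dist 23.6 n 50 f [-28.  86.]
  brass px per bay L/M/R 1 0 0
top tilt 25.2 roof dist 22.9 n 202 f [-89.  86.]
  brass px per bay L/M/R 4 0 0
both tilt 25.1 roof dist 23.1 n 252 f [-84.  86.]
t 10.38 pos [ 0.5532 -0.149   0.1461] x-axis [-0.996 -0.084 -0.012] zaxis [ 0.012 -0.001 -1.   ] gap 0.15589257378422622 gf 61.07164978981018 F [ 8.9  0.  -0.5]
x_tray -1.8 f to wall 83.2 z 146.1
20.0 28 f 94.0 z 136.2 lip z 43.7
20.0 24 f 92.7 z 139.9 lip z 47.4
20.0 20 f 91.3 z 143.7 lip z 51.2
```

```bash
python3 -m handwheel '[[0,-0.2,0,-0.2,0],[0,-0.4,0,-0.3,0],[0,-0.4,0,-0.3,0],[0,-0.2,0,0,0],[0,0,0,0,0],[0,0,0,0,0],[0,0,0,0,0],[0,0,0,0,0]]'; python3 tilt.py s1
```

```text
time: 11.05
position: [0.5759, -0.1466, 0.1641]
tcp_rot: [-0.002, -0.042, 0.999, 0.0]
force: [0.7, -0.7, -2.7]
finger_gap: 0.154
grasp_force: 60.7
t 11.05 pos [ 0.5759 -0.1466  0.1641] x-axis [-0.997 -0.083  0.003] zaxis [-0.003  0.    -1.   ] gap 0.1543963881953116 gf 60.73460340499878 F [ 0.7 -0.7 -2.7]
side tilt 41.7 roof dist 21.4 n 72 f [-34.  76.]
  brass px per bay L/M/R 19 0 0
top tilt 24.4 roof dist 22.7 n 134 f [-84.  80.]
  brass px per bay L/M/R 46 0 0
both tilt 24.4 roof dist 23.1 n 206 f [-83.  79.]
```

View pics/s1.png

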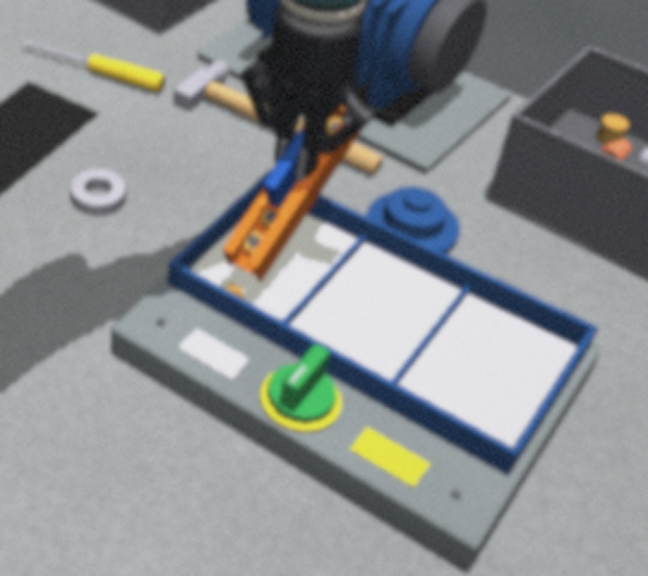

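One nut lies in the left bay at (235,290), and more show in the slot. I'll give a mild jerk to release one or two more.

```bash
python3 -m handwheel '[[0,-0.5,0,0,0],[0,0.25,0,0,0],[0,0.25,0,0,0],[0,0,0,0,0],[0,0,0,0,0],[0,0,0,0,0]]'; cat > nuts.py <<'E'
from h import *
import sys
c=np.array([.564,-.261]);t=np.radians(4.6)
s,r=st()
for cam in('top','side'):
    p=shot(cam);W=cloud(p);H,S,V=cv2.split(cv2.cvtColor(p['color'],cv2.COLOR_BGR2HSV))
    a=(W[...,:2]-c)@[np.cos(t),np.sin(t)];b=(W[...,:2]-c)@[-np.sin(t),np.cos(t)]
    m=(abs(a)<.084)&(abs(b)<.169)&(W[...,2]<.066)&(W[...,2]>.036)&(H>12)&(H<35)&(S>70)
    print(cam,'brass px L/M/R',(m&(b>.057)).sum(),(m&(abs(b)<=.057)).sum(),(m&(b<-.057)).sum())
    seen=[]
    for n in['nut0']:
        for d in boxes_of(p,n):
            q=np.array(d['at']);e=[(q[:2]-c)@[np.cos(t),np.sin(t)],(q[:2]-c)@[-np.sin(t),np.cos(t)],q[2]]
            if abs(e[0])<.2 and abs(e[1])<.25: seen.append((np.round(np.array(e)*1000).astype(int).tolist(),round(d['conf'],2)))
    print(seen)
    if len(sys.argv)>1:
        y0,x0,h,w=(130,310,160,190) if cam=='top' else (190,270,190,220)
        globals()[cam]=cv2.resize(p['color'][y0:y0+h,x0:x0+w],(400,400 if 0 else int(400*h/w)),interpolation=cv2.INTER_CUBIC)
if len(sys.argv)>1:
    hh=min(top.shape[0],side.shape[0]);cv2.imwrite(f'pics/{sys.argv[1]}.png',np.hstack([top[:hh],side[:hh]]))
E
python3 nuts.py n2
```

```text
time: 11.65
position: [0.5772, -0.1467, 0.1651]
tcp_rot: [-0.0, -0.042, 0.999, -0.0]
force: [0.5, -0.9, -2.6]
finger_gap: 0.156
grasp_force: 60.8
t 11.65 pos [ 0.5772 -0.1467  0.1651] x-axis [-0.997 -0.083  0.   ] zaxis [-0. -0. -1.] gap 0.156399605128823 gf 60.77061653137207 F [ 0.5 -0.9 -2.6]
top brass px L/M/R 37 0 0
[]
side brass px L/M/R 37 0 0
[([-69, 113, 74], 0.39)]
```

View pics/n2.png

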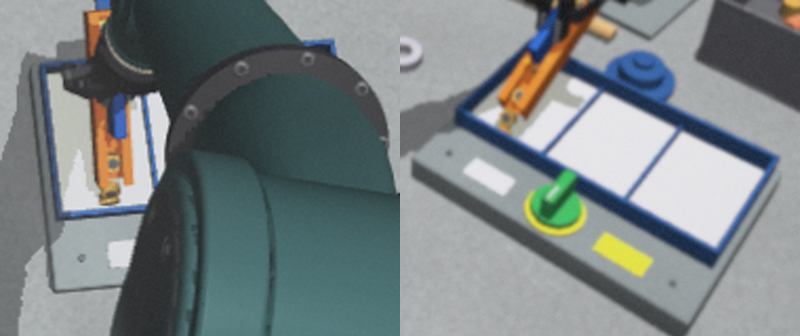

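```bash
python3 -m handwheel '[[0,-0.1,0,-0.3,0],[0,-0.3,0,-0.6,0],[0,-0.3,0,-0.6,0],[0,-0.1,0,-0.3,0],[0,0,0,0,0]]'; python3 nuts.py n3
```

```text
time: 12.27
position: [0.6003, -0.1449, 0.2126]
tcp_rot: [0.003, -0.042, 0.999, -0.001]
force: [0.6, -0.3, -3.6]
finger_gap: 0.155
grasp_force: 60.8
t 12.27 pos [ 0.6003 -0.1449  0.2126] x-axis [-0.996 -0.084 -0.006] zaxis [ 0.006 -0.001 -1.   ] gap 0.15459193660131645 gf 60.817261934280396 F [ 0.6 -0.3 -3.6]
top brass px L/M/R 80 0 0
[([-57, 116, 70], 0.59)]
side brass px L/M/R 60 0 0
[([12, 103, 172], 0.69), ([-56, 108, 70], 0.4), ([-77, -28, 39], 0.3), ([-139, -5, 52], 0.25)]
```

View pics/n3.png

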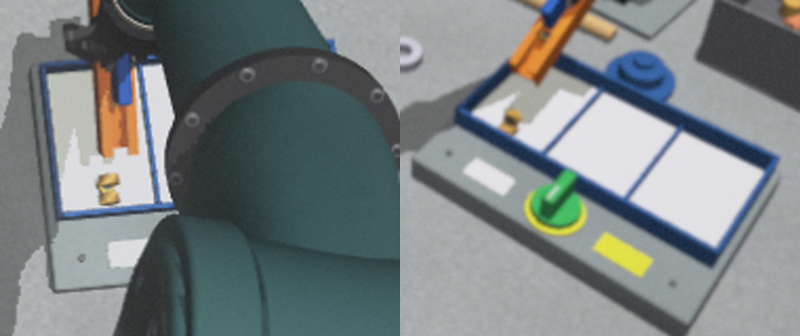

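Two nuts lie in the left bay, at (108,188) in the left half of the picture. Next is the middle bay.

```bash
python3 -m handwheel '[[0,0,-0.3,0,0],[0,0,-0.7,0,0],[0,0,-0.9,0,0],[0,0,-0.9,0,0],[0,0,-0.9,0,0],[0,0,-0.6,0,0],[0,0,-0.24,0,0],[0,0.2,0,0.4,0],[0,0.4,0,0.7,0],[0,0.4,0,0.7,0]]' >/dev/null; python3 -m handwheel '[[0,0.3,0,0.5,0],[0,0.1,0,0.25,0],[0,0,0,0,0]]'; python3 tilt.py; python3 nuts.py;python3 arc.py 24 31; cat >> nuts.py <<'E'
E
python3 - <<'E'
from h import *
p=shot('top');W=cloud(p);c=np.array([.564,-.261]);t=np.radians(4.6)
H,S,V=cv2.split(cv2.cvtColor(p['color'],cv2.COLOR_BGR2HSV))
a=(W[...,:2]-c)@[np.cos(t),np.sin(t)];b=(W[...,:2]-c)@[-np.sin(t),np.cos(t)]
m=(abs(a)<.084)&(b>.06)&(b<.168)&(H>12)&(H<35)&(S>70)
print(m.sum(),np.round(np.percentile(W[m][:,2]*1000,[5,25,50,75,95])),'a',np.round(np.percentile(a[m]*1000,[3,97])),'b',np.round(np.percentile(b[m]*1000,[3,97])))
v,u=np.where(m);print(u.min(),u.max(),v.min(),v.max())
cv2.imwrite('pics/left.png',cv2.resize(p['color'][v.min()-15:v.max()+15,u.min()-25:u.max()+25],None,fx=8,fy=8,interpolation=cv2.INTER_CUBIC))
E
```

```text
time: 13.55
position: [0.5698, -0.2587, 0.144]
tcp_rot: [-0.003, -0.042, 0.999, 0.002]
force: [-1.1, -0.0, -3.1]
finger_gap: 0.154
grasp_force: 60.8
t 13.55 pos [ 0.5698 -0.2587  0.144 ] x-axis [-0.996 -0.085  0.005] zaxis [-0.005  0.003 -1.   ] gap 0.15383051642143675 gf 60.80265283584595 F [-1.1 -0.  -3.1]
side tilt 35.5 roof dist 33.1 n 68 f [-65.  73.]
  brass px per bay L/M/R 54 41 0
top tilt 24.4 roof dist 22.0 n 271 f [-88.  84.]
  brass px per bay L/M/R 60 4 0
both tilt 24.3 roof dist 22.3 n 339 f [-88.  84.]
t 13.65 pos [ 0.573  -0.2598  0.1464] x-axis [-0.996 -0.085 -0.001] zaxis [ 0.001  0.001 -1.   ] gap 0.15244854554657944 gf 60.80911874771118 F [ 1.   0.6 -2.9]
top brass px L/M/R 64 18 0
[]
side brass px L/M/R 53 70 0
[([-53, 111, 71], 0.61)]
t 13.85 pos [ 0.5736 -0.2608  0.1474] x-axis [-0.996 -0.084 -0.002] zaxis [ 0.003 -0.001 -1.   ] gap 0.15412832954067865 gf 60.80396890640259 F [-0.3 -0.1 -2.5]
x_tray 9.6 f to wall 94.6 z 147.4
24.0 28 f 89.2 z 142.6 lip z 44.4
24.0 24 f 87.6 z 146.2 lip z 48.1
24.0 20 f 85.9 z 149.9 lip z 51.7
31.0 28 f 79.7 z 152.9 lip z 46.0
31.0 24 f 77.6 z 156.3 lip z 49.4
31.0 20 f 75.6 z 159.7 lip z 52.9
95 [50. 55. 60. 70. 74.] a [-76. -49.] b [106. 123.]
356 365 213 226
```

View pics/left.png

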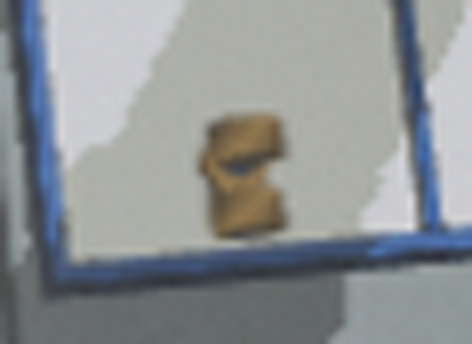

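```bash
python3 -m handwheel '[[0,0,0,-0.3,0],[0,0,0,-0.7,0],[0,0,0,-0.7,0],[0,0,0,-0.3,0],[0,0,0,0,0]]'; cat > blob.py <<'E'
from h import *
c=np.array([.564,-.261]);t=np.radians(4.6);st()
for cam in('top','side'):
    p=shot(cam);W=cloud(p)
    H,S,V=cv2.split(cv2.cvtColor(p['color'],cv2.COLOR_BGR2HSV))
    a=(W[...,:2]-c)@[np.cos(t),np.sin(t)];b=(W[...,:2]-c)@[-np.sin(t),np.cos(t)]
    m=(abs(a)<.084)&(abs(b)<.169)&(W[...,2]<.085)&(W[...,2]>.03)&(H>12)&(H<35)&(S>70)
    n,lab,stt,_=cv2.connectedComponentsWithStats(m.astype(np.uint8))
    for i in range(1,n):
        k=lab==i
        if k.sum()>5: print(cam,'px',k.sum(),'a',np.round(np.percentile(a[k]*1000,[5,95])),'b',np.round(np.percentile(b[k]*1000,[5,95])),'z',np.round(np.percentile(W[k][:,2]*1000,[10,50,90])))
    for d in boxes_of(p,'nut0'):
        q=np.array(d['at'])-[*c,0];print('  net',np.round(np.array([q[0]*np.cos(t)+q[1]*np.sin(t),-q[0]*np.sin(t)+q[1]*np.cos(t),q[2]])*1000),round(d['conf'],2)) if abs(q[0])<.2 and abs(q[1])<.2 else 0
E
python3 blob.py
```

```text
time: 14.32
position: [0.574, -0.2616, 0.1992]
tcp_rot: [0.003, -0.042, 0.999, -0.001]
force: [1.0, -0.1, -3.9]
finger_gap: 0.156
grasp_force: 60.8
t 14.32 pos [ 0.574  -0.2616  0.1992] x-axis [-0.997 -0.083 -0.005] zaxis [ 0.005 -0.002 -1.   ] gap 0.1563500742220393 gf 60.81775188446045 F [ 1.  -0.1 -3.9]
top px 94 a [-76. -49.] b [106. 122.] z [50. 61. 73.]
  net [ 88.  -2. 192.] 0.4
  net [-54.  45.  42.] 0.17
side px 89 a [-70. -47.] b [102. 118.] z [51. 61. 72.]
  net [-40.  -0. 136.] 0.58
  net [-55. 109.  67.] 0.4
```

```bash
python3 -m handwheel '[[0,0,0,0.5,0],[0,0,0,0.8,0],[0,0.1,0,0.7,0],[0,0.2,0,0,0],[0,0.17,0,-0.08,0],[0,0.17,0,-0.1,0],[0,0.16,0,-0.1,0],[0,0,0,0,0]]'; python3 tilt.py;python3 arc.py 31
```

```text
time: 15.18
position: [0.5566, -0.2629, 0.1562]
tcp_rot: [0.005, -0.042, 0.999, -0.001]
force: [5.4, 1.0, -0.7]
finger_gap: 0.156
grasp_force: 61.0
t 15.18 pos [ 0.5566 -0.2629  0.1562] x-axis [-0.996 -0.083 -0.011] zaxis [ 0.011 -0.002 -1.   ] gap 0.15611971460658383 gf 60.960073471069336 F [ 5.4  1.  -0.7]
side tilt 37.8 roof dist 33.3 n 77 f [-62.  79.]
  brass px per bay L/M/R 54 3 0
top tilt 25.6 roof dist 22.5 n 303 f [-87.  86.]
  brass px per bay L/M/R 63 2 0
both tilt 25.5 roof dist 22.8 n 380 f [-85.  85.]
t 15.28 pos [ 0.5566 -0.2628  0.1562] x-axis [-0.996 -0.084 -0.01 ] zaxis [ 0.01  -0.002 -1.   ] gap 0.15680362356346714 gf 60.98465323448181 F [ 5.2  0.7 -0.6]
x_tray -7.5 f to wall 77.5 z 156.2
31.0 28 f 79.7 z 152.9 lip z 46.0
31.0 24 f 77.6 z 156.3 lip z 49.4
31.0 20 f 75.6 z 159.7 lip z 52.9
```

```bash
python3 -m handwheel '[[0,0.12,0,0.1,0],[0,0.15,0,0,0],[0,0.15,0,0,0],[0,0,0,0,0]]'; python3 tilt.py;python3 arc.py 31
```

```text
time: 15.62
position: [0.5533, -0.2639, 0.1567]
tcp_rot: [0.013, -0.042, 0.999, -0.003]
force: [12.5, 1.8, 3.2]
finger_gap: 0.156
grasp_force: 61.5
t 15.62 pos [ 0.5533 -0.2639  0.1567] x-axis [-0.996 -0.084 -0.025] zaxis [ 0.025 -0.005 -1.   ] gap 0.15620848130237897 gf 61.4935040473938 F [12.5  1.8  3.2]
side tilt 28.4 roof dist 23.8 n 89 f [-58.  82.]
  brass px per bay L/M/R 55 1 0
top tilt 28.0 roof dist 22.4 n 385 f [-88.  82.]
  brass px per bay L/M/R 63 1 0
both tilt 28.1 roof dist 22.5 n 474 f [-88.  82.]
t 15.72 pos [ 0.5534 -0.2639  0.1566] x-axis [-0.996 -0.085 -0.025] zaxis [ 0.025 -0.005 -1.   ] gap 0.1522908117145895 gf 61.53307914733887 F [11.7  2.   3.4]
x_tray -10.8 f to wall 74.2 z 156.6
31.0 28 f 79.7 z 152.9 lip z 46.0
31.0 24 f 77.6 z 156.3 lip z 49.4
31.0 20 f 75.6 z 159.7 lip z 52.9
```

```bash
python3 -m handwheel '[[0,0.12,0,-0.1,0],[0,0.12,0,-0.1,0],[0,0,0,0,0]]'; python3 tilt.py; python3 -m handwheel '[[0,-0.3,0,-0.1,0],[0,-0.4,0,-0.3,0],[0,-0.4,0,-0.3,0],[0,-0.2,0,-0.3,0],[0,0,0,-0.3,0],[0,0,0,0,0],[0,0,0,0,0]]';python3 blob.py; python3 tilt.py
```

```text
time: 15.97
position: [0.546, -0.2645, 0.1615]
tcp_rot: [0.011, -0.042, 0.999, -0.003]
force: [11.2, 1.8, 3.8]
finger_gap: 0.154
grasp_force: 61.5
t 15.97 pos [ 0.546  -0.2645  0.1615] x-axis [-0.996 -0.084 -0.022] zaxis [ 0.023 -0.004 -1.   ] gap 0.15448547336883534 gf 61.4515221118927 F [11.2  1.8  3.8]
side tilt 33.2 roof dist 23.7 n 96 f [-55.  75.]
  brass px per bay L/M/R 49 0 0
top tilt 32.0 roof dist 23.1 n 359 f [-91.  76.]
  brass px per bay L/M/R 64 1 0
both tilt 32.0 roof dist 23.1 n 455 f [-90.  76.]
time: 16.65
position: [0.5672, -0.2617, 0.1888]
tcp_rot: [-0.0, -0.041, 0.999, -0.0]
force: [-0.6, 0.9, -2.8]
finger_gap: 0.156
grasp_force: 60.5
t 16.65 pos [ 0.5672 -0.2617  0.1888] x-axis [-0.997 -0.083  0.001] zaxis [-0.001 -0.    -1.   ] gap 0.15581207806831426 gf 60.522751808166504 F [-0.6  0.9 -2.8]
top px 96 a [-76. -49.] b [107. 123.] z [51. 61. 72.]
top px 36 a [-79. -62.] b [-8. 11.] z [44. 51. 53.]
  net [ 76.  -5. 188.] 0.5
side px 90 a [-69. -46.] b [103. 118.] z [52. 61. 72.]
side px 49 a [-80. -40.] b [-9. 10.] z [40. 73. 76.]
  net [-55. 108.  71.] 0.46
t 16.85 pos [ 0.5671 -0.2613  0.1878] x-axis [-0.997 -0.083  0.002] zaxis [-0.002  0.    -1.   ] gap 0.15711368807308515 gf 60.55919051170349 F [ 0.1 -0.4 -2.6]
side tilt 42.0 roof dist 34.6 n 128 f [-63.  76.]
  brass px per bay L/M/R 56 10 0
top tilt 30.8 roof dist 23.2 n 361 f [-91.  76.]
  brass px per bay L/M/R 62 23 0
both tilt 30.7 roof dist 23.5 n 489 f [-90.  76.]
```

```bash
python3 -m handwheel '[[0,-0.5,0,0,0],[0,0.1,0,0,0],[0,0.15,0,0,0],[0,0,0,-0.2,0],[0,0,0,-0.5,0],[0,0,0,-0.3,0],[0,0,0,0,0]]' >/dev/null;python3 blob.py; python3 tilt.py n4
```

```text
t 17.53 pos [ 0.5761 -0.2615  0.2163] x-axis [-0.997 -0.083 -0.005] zaxis [ 0.005 -0.002 -1.   ] gap 0.1541948295262073 gf 60.56413650512695 F [-0.2 -0.3 -2. ]
top px 95 a [-76. -49.] b [107. 123.] z [52. 60. 73.]
top px 59 a [-83. -63.] b [-5. 12.] z [50. 69. 73.]
  net [-52.  37.  40.] 0.73
  net [ 80.  -1. 212.] 0.58
  net [-76.   6.  74.] 0.4
  net [ -7.   7. 189.] 0.38
  net [-60. 115.  72.] 0.37
side px 86 a [-69. -47.] b [103. 117.] z [52. 61. 72.]
side px 36 a [-81. -58.] b [-8.  7.] z [61. 71. 74.]
  net [-56. 107.  69.] 0.43
t 17.73 pos [ 0.5743 -0.2607  0.2134] x-axis [-0.997 -0.083  0.   ] zaxis [-0.  0. -1.] gap 0.1533732853801681 gf 60.554412603378296 F [-0.1  1.  -2.3]
side tilt 42.6 roof dist 33.9 n 133 f [-64.  76.]
  brass px per bay L/M/R 55 8 0
top tilt 30.7 roof dist 23.1 n 398 f [-92.  77.]
  brass px per bay L/M/R 62 28 0
both tilt 30.8 roof dist 23.3 n 531 f [-89.  77.]
```

View pics/n4.png

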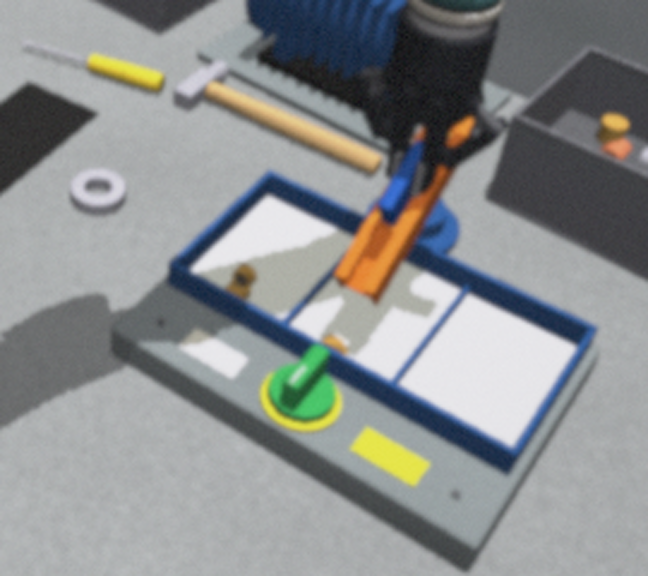

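Nuts are piled in the left bay at (240,280) and the middle bay at (335,345), at least two in each by height. The rest goes into the right bay.

```bash
python3 -m handwheel '[[0,0,-0.3,0,0],[0,0,-0.7,0,0],[0,0,-0.9,0,0],[0,0,-0.9,0,0],[0,0,-0.9,0,0],[0,0,-0.6,0,0],[0,0,-0.24,0,0],[0,0,0,0.3,0],[0,0.1,0,0.7,0],[0,0.1,0,0.8,0]]' >/dev/null; python3 -m handwheel '[[0,0.1,0,0.4,0],[0,0.2,0,0.1,0],[0,0.17,0,0,0],[0,0.17,0,-0.08,0],[0,0.17,0,-0.08,0],[0,0.17,0,-0.08,0],[0,0.17,0,-0.08,0],[0,0,0,0,0]]'; python3 tilt.py; python3 arc.py 35 42 48
```

```text
time: 19.33
position: [0.5537, -0.3766, 0.1662]
tcp_rot: [0.004, -0.042, 0.999, -0.001]
force: [4.6, 1.9, -4.0]
finger_gap: 0.155
grasp_force: 60.2
t 19.33 pos [ 0.5537 -0.3766  0.1662] x-axis [-0.996 -0.083 -0.009] zaxis [ 0.009 -0.002 -1.   ] gap 0.15522118364594323 gf 60.19445300102234 F [ 4.6  1.9 -4. ]
side tilt 34.3 roof dist 25.3 n 85 f [-53.  46.]
  brass px per bay L/M/R 45 4 0
top tilt 34.4 roof dist 23.4 n 464 f [-92.  71.]
  brass px per bay L/M/R 72 26 0
both tilt 34.5 roof dist 23.6 n 549 f [-91.  71.]
t 19.43 pos [ 0.5537 -0.3765  0.1657] x-axis [-0.996 -0.084 -0.007] zaxis [ 0.008 -0.002 -1.   ] gap 0.15267363425345884 gf 60.19242525100708 F [ 4.3  0.1 -4.1]
x_tray -19.6 f to wall 65.4 z 165.7
35.0 28 f 73.7 z 158.2 lip z 47.1
35.0 24 f 71.4 z 161.5 lip z 50.3
35.0 20 f 69.1 z 164.8 lip z 53.6
42.0 28 f 62.4 z 166.6 lip z 49.2
42.0 24 f 59.7 z 169.5 lip z 52.2
42.0 20 f 57.1 z 172.5 lip z 55.1
48.0 28 f 52.0 z 172.6 lip z 51.3
48.0 24 f 49.0 z 175.2 lip z 53.9
48.0 20 f 46.0 z 177.9 lip z 56.6
```

```bash
python3 -m handwheel '[[0,0.1,0,0.15,0],[0,0.17,0,0,0],[0,0.17,0,-0.05,0],[0,0.17,0,-0.05,0],[0,0.17,0,-0.07,0],[0,0.15,0,-0.07,0],[0,0.1,0,-0.05,0],[0,0,0,0,0]]'; python3 tilt.py; python3 arc.py
```

```text
time: 20.1
position: [0.532, -0.3787, 0.1718]
tcp_rot: [0.008, -0.042, 0.999, -0.002]
force: [8.2, 2.8, 4.9]
finger_gap: 0.155
grasp_force: 61.4
t 20.1 pos [ 0.532  -0.3787  0.1718] x-axis [-0.996 -0.084 -0.015] zaxis [ 0.015 -0.003 -1.   ] gap 0.15478076888371012 gf 61.36397123336792 F [8.2 2.8 4.9]
side tilt 44.3 roof dist 26.1 n 308 f [-45.  53.]
  brass px per bay L/M/R 51 5 0
top tilt 44.3 roof dist 24.0 n 449 f [-94.  54.]
  brass px per bay L/M/R 70 26 0
both tilt 44.9 roof dist 24.7 n 757 f [-93.  54.]
t 20.2 pos [ 0.5321 -0.3786  0.1717] x-axis [-0.996 -0.085 -0.014] zaxis [ 0.015 -0.003 -1.   ] gap 0.15514786251130575 gf 61.31424307823181 F [7.7 3.1 5.4]
x_tray -41.3 f to wall 43.7 z 171.7
```

```bash
python3 -m handwheel '[[0,-0.3,0,-0.1,0],[0,-0.6,0,-0.4,0],[0,-0.6,0,-0.4,0],[0,-0.3,0,-0.2,0],[0,0,0,0,0],[0,0,0,0,0],[0,-0.5,0,0,0],[0,0.5,0,0,0],[0,-0.5,0,0,0],[0,0.5,0,0,0]]' ; python3 -m handwheel '[[0,0,0,0,0],[0,-0.6,0,0,0],[0,0.6,0,0,0],[0,-0.6,0,-0.4,0],[0,0,0,-0.6,0],[0,0,0,-0.6,0],[0,0,0,-0.6,0],[0,0,0,-0.2,0],[0,0,0,0,0]]'; python3 blob.py; python3 tilt.py n5
```

```text
time: 21.03
position: [0.5734, -0.3738, 0.1944]
tcp_rot: [0.002, -0.043, 0.999, 0.0]
force: [1.5, 0.4, -1.2]
finger_gap: 0.155
grasp_force: 60.3
time: 21.78
position: [0.5849, -0.3746, 0.2562]
tcp_rot: [0.001, -0.041, 0.999, -0.001]
force: [-0.3, 0.1, -2.2]
finger_gap: 0.156
grasp_force: 60.2
t 21.78 pos [ 0.5849 -0.3746  0.2562] x-axis [-0.997 -0.083 -0.002] zaxis [ 0.002 -0.002 -1.   ] gap 0.15622049741749516 gf 60.238094329833984 F [-0.3  0.1 -2.2]
top px 46 a [-68. -51.] b [-123. -105.] z [57. 64. 67.]
top px 108 a [-77. -49.] b [107. 123.] z [52. 61. 73.]
top px 55 a [-83. -62.] b [-5. 12.] z [51. 68. 74.]
top px 27 a [-83. -76.] b [-118. -103.] z [56. 61. 63.]
  net [-74. 114.  57.] 0.61
  net [ -53. -112.   64.] 0.59
  net [-54. 111.  72.] 0.54
  net [-78.   4.  73.] 0.4
  net [ -77. -106.   63.] 0.36
  net [-41.  20.  39.] 0.36
side px 89 a [-70. -46.] b [103. 117.] z [51. 60. 72.]
side px 32 a [-81. -65.] b [-9.  6.] z [64. 71. 73.]
side px 84 a [-69. -48.] b [-126. -109.] z [55. 63. 66.]
  net [ -60. -117.   64.] 0.57
t 21.98 pos [ 0.5835 -0.3734  0.2534] x-axis [-0.997 -0.083  0.002] zaxis [-0.002  0.001 -1.   ] gap 0.1591122694918045 gf 60.23914575576782 F [-1.2  0.8 -2.1]
side tilt 43.5 roof dist 26.0 n 400 f [-57.  54.]
  brass px per bay L/M/R 56 5 80
top tilt 43.4 roof dist 24.4 n 565 f [-94.  55.]
  brass px per bay L/M/R 71 24 65
both tilt 43.7 roof dist 25.0 n 965 f [-89.  55.]
```

View pics/n5.png

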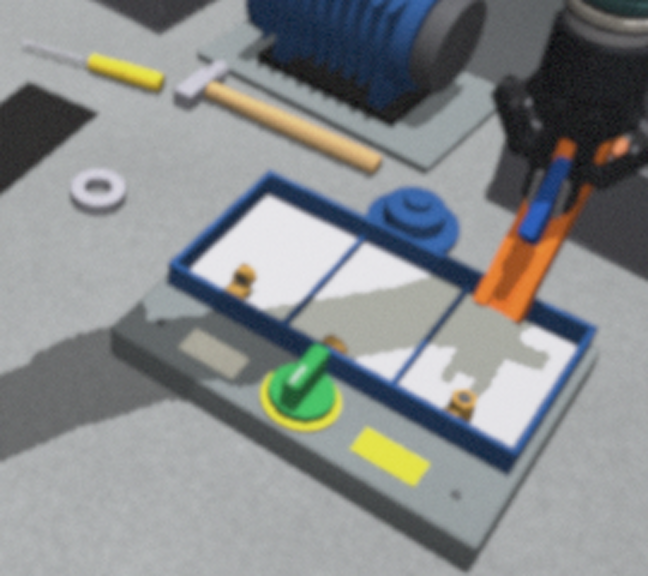

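```bash
python3 -m handwheel '[[0,0,0,0.8,0],[0,0,0,0.8,0],[0,0,0,0.2,0],[0,-1,0,0,0],[0,1,0,0,0],[0,-1,0,0,0],[0,1,0,0,0],[0,-1,0,-0.5,0],[0,1,0,0.5,0],[0,0,0,0,0]]' ; python3 -m handwheel '[[0,0,0,0,0],[0,0,0,0,0],[0,0,0,-0.6,0],[0,0,0,-1,0],[0,0,0,-0.8,0],[0,0,0,0,0],[0,0,0,0,0]]'; python3 blob.py|grep px; python3 - <<'E'
from h import *
p=shot('wrist','wr');print([(np.round(d['at'],3).tolist(),round(d['conf'],2)) for d in boxes_of(p,'nut0')])
s=observe();print(np.round(s['force'],2),s['grasp_force'])
E
python3 tilt.py
```

```text
time: 22.92
position: [0.5802, -0.3736, 0.2082]
tcp_rot: [-0.003, -0.041, 0.999, 0.001]
force: [-2.4, -0.3, -3.5]
finger_gap: 0.153
grasp_force: 60.2
time: 23.5
position: [0.5864, -0.3742, 0.2718]
tcp_rot: [0.002, -0.042, 0.999, -0.001]
force: [-1.0, -0.8, -1.8]
finger_gap: 0.158
grasp_force: 60.4
top px 44 a [-69. -51.] b [-123. -105.] z [59. 64. 66.]
top px 110 a [-77. -49.] b [106. 123.] z [51. 61. 72.]
top px 54 a [-83. -63.] b [-5. 12.] z [51. 67. 73.]
top px 27 a [-83. -75.] b [-116. -101.] z [56. 60. 63.]
side px 91 a [-71. -46.] b [103. 117.] z [51. 60. 72.]
side px 35 a [-82. -54.] b [-9.  6.] z [62. 71. 73.]
side px 85 a [-67. -49.] b [-125. -110.] z [55. 63. 66.]
[([0.495, -0.273, 0.049], 0.96), ([0.485, -0.268, 0.071], 0.91), ([0.508, -0.156, 0.07], 0.89), ([0.499, -0.152, 0.052], 0.71), ([0.487, -0.159, 0.058], 0.65), ([0.498, -0.378, 0.058], 0.58), ([0.511, -0.38, 0.064], 0.56)]
[ 0.3   0.19 -1.81] 60.36383271217346
t 23.8 pos [ 0.5838 -0.3734  0.2683] x-axis [-0.997 -0.084  0.002] zaxis [-0.002  0.001 -1.   ] gap 0.15826922027770104 gf 60.36383271217346 F [ 0.3  0.2 -1.8]
side tilt 43.8 roof dist 25.8 n 423 f [-56.  54.]
  brass px per bay L/M/R 56 8 75
top tilt 43.4 roof dist 24.1 n 585 f [-95.  54.]
  brass px per bay L/M/R 73 24 60
both tilt 43.9 roof dist 24.9 n 1008 f [-90.  54.]
```

View pics/wr.png

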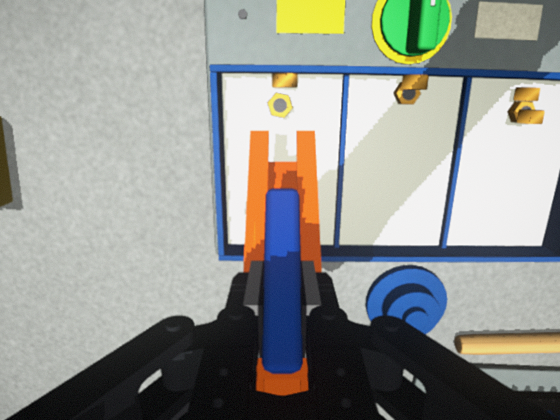

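The wrist view shows an empty slot. Right bay nuts are at (280,105) and (285,80), middle at (408,92) and left at (525,105). That counts as 3 left, 2 middle and 3 right. Now I take the shaker back to the mat.

```bash
python3 -m handwheel '[[0,0,0.3,0,-0.36],[0,0,0.6,0,-0.36],[0,0,1,0,0],[0,0.1,1,0,0],[0,0.1,1,0,0],[0,0.1,1,0,0],[0,0.1,1,0,0],[0,0.1,1,0,0],[0,0.1,1,0,0],[0,0.1,1,0,0]]'>/dev/null ; python3 -m handwheel '[[0,0.1,1,0,0],[0,0.1,1,0,0],[0,0.1,1,0,0],[0,0.1,1,0,0],[0,0.1,1,0,0],[0,0.1,1,0,0],[0,0.1,1,0,0],[0,0,1,0,0],[0,0,1,0,0],[0,0,1,0,0]]' >/dev/null; python3 -m handwheel '[[0,0,1,0.4,0],[0,0,1,0.8,0],[0,0,1,0.8,0],[0,0,0.7,0.8,0],[0,0,0.3,0.5,0],[0,0,0,0,0],[0,0,0,0,0]]'; python3 rel.py .4555 .2157 .13 188.8; python3 tilt.py
```

```text
time: 26.15
position: [0.459, 0.1868, 0.1872]
tcp_rot: [-0.001, -0.081, 0.997, -0.0]
force: [-0.1, -0.1, -1.8]
finger_gap: 0.153
grasp_force: 60.2
t 26.15 pos [0.459  0.1868 0.1872] x-axis [-0.987 -0.162  0.002] zaxis [-0.002 -0.001 -1.   ] gap 0.15286515271325307 gf 60.168163776397705 F [-0.1 -0.1 -1.8]
units [-0.05  1.16  2.29] roll 0.09 yaw -170.68
t 26.15 pos [0.459  0.1868 0.1872] x-axis [-0.987 -0.162  0.002] zaxis [-0.002 -0.001 -1.   ] gap 0.15286515271325307 gf 60.168163776397705 F [-0.1 -0.1 -1.8]
side tilt 43.8 roof dist 26.8 n 305 f [-89.  53.]
  brass px per bay L/M/R 46 5 78
top tilt -43.6 roof dist -84.3 n 52 f [-100.  -56.]
  brass px per bay L/M/R 70 27 60
both tilt 44.0 roof dist 26.7 n 357 f [-97.  51.]
```

```bash
python3 -m handwheel '[[0,0,0.6,0.7,0.09],[0,0,0.5,0.8,0],[0,0,0,0.7,0],[0,0,0,0.25,0],[0,0,0,0.1,0],[0,0,0,0,0]]'; python3 rel.py .4555 .2157 .122 188.8; python3 -m handwheel '[[0,-0.3,0,0.12,0],[0,-0.3,0,0.12,0],[0,-0.3,0,0.15,0],[0,-0.3,0,0.18,0],[0,0,0,0,0]]'; python3 tilt.py
```

```text
time: 26.75
position: [0.4566, 0.2123, 0.124]
tcp_rot: [0.0, -0.074, 0.997, -0.0]
force: [-0.7, -0.2, -1.8]
finger_gap: 0.156
grasp_force: 60.3
t 26.75 pos [0.4566 0.2123 0.124 ] x-axis [-0.989 -0.147 -0.   ] zaxis [ 0. -0. -1.] gap 0.1558552218660783 gf 60.26325702667236 F [-0.7 -0.2 -1.8]
units [0.02 0.14 0.08] roll -0.05 yaw -171.53
time: 27.17
position: [0.4902, 0.2185, 0.1106]
tcp_rot: [0.003, -0.074, 0.997, 0.001]
force: [1.7, -0.8, 8.2]
finger_gap: 0.157
grasp_force: 62.1
t 27.17 pos [0.4902 0.2185 0.1106] x-axis [-0.989 -0.147 -0.005] zaxis [ 0.005  0.002 -1.   ] gap 0.15685382969998757 gf 62.05035924911499 F [ 1.7 -0.8  8.2]
side tilt 37.0 roof dist 25.8 n 282 f [-83.  65.]
  brass px per bay L/M/R 47 5 74
top few 12
  brass px per bay L/M/R 71 25 62
both tilt 36.9 roof dist 25.9 n 294 f [-94.  65.]
```

```bash
python3 -m handwheel '[[0,-0.25,0,0.15,0],[0,-0.25,0,0.18,0],[0,-0.25,0,0.2,0],[0,-0.22,0,0.2,0],[0,-0.2,0,0.2,0],[0,-0.15,0,0.2,0],[0,0,0,0,0]]'; python3 tilt.py
```

```text
time: 27.85
position: [0.5267, 0.2241, 0.0836]
tcp_rot: [0.007, -0.074, 0.997, 0.002]
force: [5.7, -1.2, 10.5]
finger_gap: 0.152
grasp_force: 63.6
t 27.85 pos [0.5267 0.2241 0.0836] x-axis [-0.989 -0.147 -0.013] zaxis [ 0.013  0.005 -1.   ] gap 0.15222647372575837 gf 63.56953740119934 F [ 5.7 -1.2 10.5]
side tilt 15.2 roof dist 23.9 n 286 f [-79.  91.]
  brass px per bay L/M/R 49 3 75
top few 0
  brass px per bay L/M/R 69 27 58
both tilt 15.2 roof dist 23.9 n 286 f [-79.  91.]
```

```bash
python3 -m handwheel '[[0,-0.15,0,0.18,0],[0,-0.12,0,0.18,0],[0,-0.12,0,0.18,0],[0,-0.1,0,0.18,0],[0,-0.05,0,0.15,0],[0,0,0,0.05,0],[0,0,0,0,0]]'; python3 tilt.py
```

```text
time: 28.53
position: [0.5407, 0.2268, 0.0611]
tcp_rot: [0.008, -0.074, 0.997, 0.002]
force: [5.9, 0.5, 7.4]
finger_gap: 0.154
grasp_force: 64.5
t 28.53 pos [0.5407 0.2268 0.0611] x-axis [-0.989 -0.147 -0.015] zaxis [ 0.015  0.006 -1.   ] gap 0.15378593108307687 gf 64.50676918029785 F [5.9 0.5 7.4]
side tilt 1.2 roof dist 23.6 n 279 f [-83. 102.]
  brass px per bay L/M/R 51 3 73
top few 0
  brass px per bay L/M/R 70 26 61
both tilt 1.2 roof dist 23.6 n 279 f [-83. 102.]
```

```bash
python3 -m handwheel '[[0,0,0,0.05,0],[0.5,0,0,0,0],[1,0,0,0,0],[1,0,0,0,0],[1,0,0,0,0],[1,0,0,-0.3,0],[1,0,0,-0.8,0],[1,0,0,-1,0],[1,0,0,-1,0],[1,0,0,-1,0]]'; python3 -m handwheel '[[1,0,-1,-1,0],[1,0,-1,-1,0],[1,0,-1,0,0],[1,0,-1,0,0],[1,0,-1,0,0],[1,0,-1,0,0],[1,0,-1,0,0],[1,0,-1,0,0],[1,0,-1,0,0],[1,0,-1,0,0]]'; cat > mat.py <<'E'
from h import *
p=shot('top');W=cloud(p);X,Y,Z=W[...,0],W[...,1],W[...,2];H,S,V=cv2.split(cv2.cvtColor(p['color'],cv2.COLOR_BGR2HSV))
n=(abs(X-.52)<.17)&(abs(Y-.222)<.08)
m=n&(Z>.028)&(Z<.046)&(H<18)&(S>120);q=W[m]
print('roof',cv2.minAreaRect((q[:,:2]*1000).astype(np.float32)),'zfit',np.round(np.linalg.lstsq(np.c_[q[:,:2]-q[:,:2].mean(0),np.ones(len(q))],q[:,2],rcond=None)[0],4))
m=n&(Z<.012)&(V<55);print('mat',cv2.minAreaRect((W[m][:,:2]*1000).astype(np.float32)))
k=(abs(X-.43)<.05)&(abs(Y+.27)<.05)&(Z>.08)&(Z<.095)
if k.sum()>20:print('knob',k.sum(),cv2.minAreaRect((W[k][:,:2]*1000).astype(np.float32)))
E
python3 mat.py; python3 rel.py .432 -.2695 .16 184.6
```

```text
time: 29.47
position: [0.5311, 0.2245, 0.1605]
tcp_rot: [-0.001, -0.075, 0.997, -0.0]
force: [0.6, 0.7, -0.1]
finger_gap: 0.998
grasp_force: 0.0
time: 30.3
position: [0.5685, -0.0237, 0.2096]
tcp_rot: [-0.0, -0.075, 0.997, 0.0]
force: [0.1, -0.2, -0.4]
finger_gap: 1.0
grasp_force: 0.0
roof ((529.5892333984375, 225.4943389892578), (190.1786651611328, 39.24675369262695), 8.666842460632324) zfit [-0.002   0.0151  0.0364]
mat ((0.0, 0.0), (0.0, 0.0), 0.0)
t 30.35 pos [ 0.5692 -0.0308  0.2095] x-axis [-0.99  -0.141  0.001] zaxis [-0.    -0.005 -1.   ] gap 0.9982454973513232 gf 0.0 F [ 0.3 -3.8  0.3]
units [ 6.78 -8.66  2.03] roll 0.59 yaw -171.87
```

```bash
python3 -m handwheel '[[1,0.3,-0.6,0,0.59],[1,0.75,-0.95,0,0],[1,0.75,-0.95,0,0],[1,0.75,-0.95,0,0],[1,0.75,-0.95,0,0],[1,0.75,-0.95,0,0],[1,0.75,-0.95,0,0],[1,0.7,-0.9,0.2,0],[1,0.4,-0.3,0.2,0],[1,0,0,0,0]]'; python3 -m handwheel '[[1,0,0,0,0]]' >/dev/null; python3 mat.py;python3 rel.py .432 -.2695 .078 184.6
```

```text
time: 31.18
position: [0.4355, -0.2242, 0.1984]
tcp_rot: [-0.002, -0.041, 0.999, 0.0]
force: [-0.2, -0.1, -0.2]
finger_gap: 1.001
grasp_force: 0.0
roof ((529.9420776367188, 225.42428588867188), (190.7150421142578, 38.706119537353516), 8.525532722473145) zfit [-0.0069  0.0319  0.0363]
mat ((497.0272521972656, 218.79580688476562), (2.8350257873535156, 104.083984375), 53.6541633605957)
knob 97 ((420.9870910644531, -270.3835754394531), (32.52710723876953, 16.924009323120117), 4.468349456787109)
t 31.32 pos [ 0.4403 -0.2209  0.1994] x-axis [-0.996 -0.089 -0.001] zaxis [ 0.001  0.001 -1.   ] gap 0.9992546697897943 gf 0.0 F [0.1 0.1 0. ]
units [ 0.51 -1.91  4.85] roll 0.08 yaw -174.9
```

```bash
python3 -m handwheel '[[1,0.2,-0.9,0.6,0.08],[1,0.3,-0.9,0.9,0],[1,0,-0.1,1,0],[1,0,0,0,0],[1,0,0,0,0]]' 40 >/dev/null; python3 mat.py|grep knob; python3 rel.py .432 -.2695 .078 184.6
```

```text
knob 66 ((419.14068603515625, -271.28759765625), (17.3502197265625, 28.184377670288086), 88.54841613769531)
t 31.78 pos [ 0.4325 -0.2689  0.1371] x-axis [-0.997 -0.083 -0.001] zaxis [ 0.001  0.001 -1.   ] gap 1.0003382149768851 gf 0.0 F [-0.5 -0.1  0. ]
units [ 0.02 -0.03  2.37] roll 0.02 yaw -175.26
```

```bash
python3 -m handwheel '[[1,0,0,0.8,0],[1,0,0,0.8,0],[1,0,0,0.7,0],[0,0,0,0,0],[0,0,0,0,0],[0,0,0,0,0],[0,0,0,0,0],[0,0,0,0,0],[0,0,0,0,0]]' 60; python3 -m handwheel '[[0,0,0,0,0.5],[0,0,0,0,1],[0,0,0,0,1],[0,0,0,0,1],[0,0,0,0,1],[0,0,0,0,1],[0,0,0,0,1],[0,0,0,0,1],[0,0,0,0,1],[0,0,0,0,1]]'; python3 rel.py .432 -.2695 .078 124.4; python3 -m handwheel '[[0,0,0,0,0.6],[0,0,0,0,0.5],[0,0,0,0,0.3],[0,0,0,0,0],[0,0,0,0,0]]'; python3 rel.py .432 -.2695 .078 124.4; python3 -c "
from plant import observe;print(observe()['torque'],observe()['joints'])"
```

```text
time: 32.53
position: [0.4316, -0.2702, 0.0806]
tcp_rot: [0.001, -0.04, 0.999, 0.0]
force: [-1.9, -0.8, 10.0]
finger_gap: 0.174
grasp_force: 58.3
time: 33.37
position: [0.4327, -0.2677, 0.0806]
tcp_rot: [-0.0, 0.442, 0.897, 0.002]
force: [1.9, 9.1, 9.3]
finger_gap: 0.176
grasp_force: 59.0
t 33.37 pos [ 0.4327 -0.2677  0.0806] x-axis [-0.609  0.793  0.002] zaxis [ 0.002  0.004 -1.   ] gap 0.17602244434059328 gf 58.983362317085266 F [1.9 9.1 9.3]
units [-0.04 -0.07  0.1 ] roll 0.52 yaw 127.49
time: 33.78
position: [0.4329, -0.2675, 0.0806]
tcp_rot: [-0.001, 0.498, 0.867, 0.001]
force: [0.1, 6.9, 10.4]
finger_gap: 0.171
grasp_force: 79.6
t 33.78 pos [ 0.4329 -0.2675  0.0806] x-axis [-0.504  0.864  0.002] zaxis [ 0.001  0.003 -1.   ] gap 0.17113280939741304 gf 79.62394444271922 F [ 0.1  6.9 10.4]
units [-0.05 -0.07  0.11] roll -0.69 yaw 120.26
[ 1.19751907 -0.10330342  2.33730323] [ 0.34937054  0.60609442  0.15861784  2.2062278  -0.27543882  0.34821436
  1.26800011]
```

```bash
python3 -m handwheel '[[0.5,0,0,0,0],[1,0,0,0,0],[1,0,0,0,0],[1,0,0,0,0],[1,0,0,-0.3,0],[1,0,0,-0.8,0],[1,0,0,-1,0],[1,0,0,-1,0],[1,0,0,-1,0],[1,0,0,-1,0]]'; python3 -m handwheel '[[1,-1,0.5,-0.5,0],[1,-1,0.5,-0.5,0],[1,-1,0.5,-0.5,0],[1,-1,0.5,-0.5,0],[1,-1,0.5,0,0],[1,-1,0.5,0,0],[1,-1,0.5,0,0],[1,0,0,0,0]]'; python3 mat.py; python3 blob.py|grep px; python3 a.py | grep -E "jar|bear|driver|endcap|hammer|switch_g"
```

```text
time: 34.62
position: [0.431, -0.2724, 0.2088]
tcp_rot: [0.001, 0.508, 0.862, -0.0]
force: [1.3, -0.4, -0.3]
finger_gap: 1.001
grasp_force: 0.0
time: 35.28
position: [0.597, -0.3855, 0.2579]
tcp_rot: [0.004, 0.507, 0.862, -0.001]
force: [1.1, -0.4, 0.5]
finger_gap: 0.996
grasp_force: 0.0
roof ((529.526123046875, 225.21347045898438), (190.9881591796875, 38.752445220947266), 8.435332298278809) zfit [-0.0032  0.0201  0.0365]
mat ((0.0, 0.0), (0.0, 0.0), 0.0)
knob 180 ((431.79046630859375, -269.8096618652344), (55.492881774902344, 17.276294708251953), 4.808278560638428)
top px 94 a [-76. -49.] b [106. 123.] z [52. 60. 72.]
top px 60 a [-84. -63.] b [-6. 11.] z [49. 67. 74.]
side px 81 a [-68. -47.] b [103. 117.] z [52. 60. 72.]
side px 31 a [-82. -70.] b [-9.  6.] z [66. 71. 74.]
side px 79 a [-70. -49.] b [-126. -110.] z [55. 63. 66.]
switch_grip [([0.431, -0.269, 0.074], 0.82)]
jar [([0.563, -0.259, 0.038], 0.72), ([0.538, 0.358, -0.002], 0.64)]
bearing [([0.537, 0.073, 0.004], 0.76)]
driver [([0.717, 0.249, -0.003], 0.61), ([0.567, -0.258, 0.036], 0.43)]
endcap [([0.743, -0.212, -0.001], 0.89), ([0.558, -0.147, 0.039], 0.19)]
hammer [([0.786, 0.001, 0.002], 0.94)]
switch_grip [([0.438, -0.268, 0.083], 0.8)]
jar [([0.543, 0.362, 0.0], 0.82)]
bearing [([0.54, 0.072, 0.0], 0.87)]
driver []
endcap [([0.741, -0.204, 0.002], 0.76)]
hammer [([0.541, 0.365, 0.0], 0.75), ([0.786, -0.001, 0.003], 0.56), ([0.486, -0.153, 0.056], 0.37)]
```

Everything checks out. The knob is back at rest, the shaker lies level on its mat, the nuts are spread, and the other things haven't moved.

```bash
python3 -c "
from plant import finish_job;print(finish_job())"
```

```text
the job is handed in; nothing more can be done
None
```

The job is handed in: the camera checks count the nuts as 3 left, 2 middle and 3 right, the switch was twisted to its stop and sprang back, the shaker lies level on its mat, and the bystanders are where they were.

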